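# Tamp the leaning tea light flat

## Robot

A 6-joint arm with a two-finger parallel gripper is mounted at the origin on the work surface. World frame = base frame: x ahead of the robot, y to its left, z up, the work surface at z = 0. Lengths are in m, angles in rad, forces in N, time in s.
With the tool pointing down it reaches from about 0.3 to 0.825 m from the base axis. Payload 5.4 kg.
Tool frame: the origin (TCP) lies on the centre line of the jaws, within the pads' length; the fingertips stand 19 mm ahead of it and the grasp point (between the pads) is the TCP (bot.nose_length is the distance from the TCP to the fingertips, in m); z points along the fingers, y is the line along which they close (so a half turn about z gives the same grasp; the last joint's range is limited). The gripper opens to 92 mm and grips with 3 to 60 N. Pads are 20 mm wide; open, the fingers measure 128 mm over their backs; the gripper's body (75 mm by 189 mm) begins 69 mm behind the grasp point.
Start: joints at [-1.546, 0.158, 1.597, -0, 1.386, -0.21], TCP at [0.134, -0.559, 0.196] pointing down, gripper open.
Joint ranges: [-2.91, 2.91], [-0.94, 2.29], [0.18, 2.7], [-1.29, 4.43], [0.17, 2.64], [-3, 3]. Speed limits (rad/s): [2.57, 2.57, 3.14, 3.14, 3.14, 3.14].

## Interface

Orientations are given as a unit quaternion [w, x, y, z].
In Python, from cell import bot, cams, workorder gives the robot as it stands.
- The arm moves only by the tool apply_moves, never from a script. Its argument "increments" is a list of rows, each a list of 3 entries, a list of its own where there are three numbers: the shift along the tool's x, y, z in m, then the turn, a rotation vector about the tool's x, y, z in degrees, then the finger opening in m, from 0 to 0.0919. In form: [[[tx, ty, tz], [ax, ay, az], claw], ...]. A call has 1 to 8 rows; each row shifts and turns the commanded pose from where the row before left it, along the tool's axes as they then stand; what a row does not reach is not made up. A row lasts 1/8 s, in which the tool goes at most 62.5 mm and 10.7 degrees, less where a joint would pass 70% of its speed; a pose out of reach is approached as far as the arm can. A call is refused whole if a number of a shift passes 0.0625 or a number of a turn 10.7, either way. A call with a gripper value outside its range is refused whole. The fingers move at their own pace and stop on an object; "newtons" is the grip in N (left out, the last holds). Time passes only in rows, so rows that do not move let the fingers close. It gives the time, the measured TCP pose, the force, the opening and the grip force at its end, in the units of the state.
- bot.sense(): the state, without advancing time (a new reading comes with each control period).
- cams.read_camera(name): name is "scene" or "top" or "wrist"; returns a dict with "image" (480x640x3 uint8, blue, green, red), "range_z" (480x640 float32, m along the optical axis (not along the pixel's ray), 0 where there is no reading), "fx", "fy", "cx", "cy" (pixels), "R" (3x3) and "t" (3): a world point X has camera coordinates R X + t. Camera axes: x right, y down, z forward; pixel columns grow to the right and rows downward; lengths in m; the calibration is good to about 2 mm. A picture is of the moment at which its call begins.
- workorder.close_job(): hands the job in; it is judged then, once.
The state is a dict: "t": time; "joint_positions": joint angles; "joint_vel": joint speeds; "effort": joint torques, N m; "tool_pos": TCP position; "eef_rot": TCP orientation; "wrist_force": force on the tool from outside, world axes, zero at the start; "moment": the same for the moment, N m; "gripper_width": finger opening in m; "finger_force": force on a finger pad.
Only numpy, scipy, OpenCV 4.12 (cv2) and the standard library are available. Lean on these libraries where they do the work, as an engineer would, in place of code of your own. Each camera call takes 0.05 s, during which the arm holds its last target. There are 200 camera calls.

## Task

One tea light leans against the inside of the clear glass. Take the red-handled tamper from the tool crate, dip its steel foot into the glass and tip the tea light flat onto the floor, bedding it with a firm push of at least 10 N for 0.4 s but never over 25 N (it gives way suddenly, so press slowly), then stand the tamper in a free cell of the crate. Do not touch the glass or the tea light with the fingers, and leave the other things where they are.

Things in the scene. Friction and masses are not known exactly. Their poses are not given: they have to be found in the camera images.
- tamper: steel tamper with a square red handle, 150 mm tall, 160 g, standing upright in one cell of the crate and free to lean a little. Origin at the centre of the flat underside of its foot, z up along the tool. Foot: 22 mm diameter, 14 mm high; shaft: 14 mm diameter up to 80 mm; handle: 22 x 22 mm square (sides along the tool's x and y), from 80 to 150 mm above the origin
- tamper_tip (a point): centre of the underside of the tamper's foot
- tamper_grip (a point): point on the tamper's axis inside the red handle, 122 mm above the foot's underside: good height to grip
- glass: the clear open glass (a cut-off bottle bottom) with the leaning tea light, 350 g, standing loose on the bench: outer diameter 74 mm, inner diameter 66 mm (a faceted wall, 64 mm at the narrowest), 65 mm high, floor 5 mm thick. Origin at the centre of its underside, z up
- glass_rim (a point): centre of the clear glass's mouth, 65 mm above the bench
- glass_in (a point): centre of the clear glass's inner floor
- tealight: tea light: disc in an aluminium cup, cream wax on top, 38 mm diameter, 15 mm high; origin at the centre of its underside, z out of the waxed top. It leans about 30 degrees, one edge on the glass floor, the other raised against the wall (its z axis leans away from the raised side). A push in the middle may jam it, on the raised edge it slides down. Flat, its top is 20 mm above the bench
- crate: small open wooden tool crate fixed to the bench, 75 x 75 mm outside, 70 mm high, floor and walls 5 mm thick, divided into 2 x 2 square cells of 30 mm (dividers 60 mm high). Origin under its centre; cell centres at x = +-17.5, y = +-17.5 mm in its frame. Three cells hold a tool each, one is empty; which is which varies
- marker: white marker pen with black cap, 90 mm tall, 21 mm diameter, upright in the crate; leave it there. Origin at its underside
- brush: short wooden-handled dusting brush, 89 mm tall, 22 mm diameter, bristles up, in the crate; leave it there. Origin at its underside
- finished_a: finished green glass with its tea light lying flat, 74 mm diameter, 65 mm high; leave alone. Origin at its underside
- finished_b: finished amber glass with its tea light lying flat, 74 mm diameter, 65 mm high; leave alone. Origin at its underside
- tape: cardboard-brown roll of tape lying flat, 90 mm diameter, 40 mm high; leave alone
- jar: closed jar with brass cap, 72 mm diameter, 85 mm high; leave alone. Origin at its underside

How it is judged:
By the outcome, as a careful person would: the job done as asked, in the order asked, and still so for the second after the job is handed in, with the robot touching nothing.
It also fails if it takes over 64 s, if anything falls off the work surface, if the arm or the gripper's body presses on something with over 40 N, if the wrist force passes 120 N, or if a joint passes its speed limit or range.

## Working session

There is one attempt and no reset: what is moved stays moved. The work goes in short steps, Python scripts to look and compute and a tool call to move; the robot and the scene stay as the last step left them, time stands still between calls to the robot, and variables do not carry over. Pictures are saved under pics/ and viewed, at most 10 in all, crops included, and the job is handed in when it is done.

Besides the shell and the picture viewer there is one more tool, called after "Emit:" as name(argument=value, ...), one argument or row to a line, values as JSON. apply_moves: Moves the arm, as the interface text tells. Its arguments: {"type":"object","properties":{"increments":{"type":"array","items":{"type":"array"}},"newtons":{"type":"number"}},"required":["increments"]}

```bash
ls; mkdir -p pics
python3 - <<'E'
from cell import bot,cams,workorder
import cv2,numpy as np
for n in("scene","top"):
    d=cams.read_camera(n);cv2.imwrite(f"pics/{n}0.png",d["image"]);np.savez(f"{n}0.npz",**d)
    print(n,d["fx"],d["cx"],d["cy"],np.round(-d["R"].T@d["t"],3),np.round(d["R"],3).tolist())
print(bot.sense())
E
```

```text
pics
scene 582.7138694654543 321.4270750783736 249.77660757484978 [0.841 0.436 0.956] [[-0.87, 0.493, -0.007], [0.42, 0.734, -0.533], [-0.258, -0.466, -0.846]]
top 440.6434356533477 317.0657632705151 241.88772994802025 [ 0.504 -0.007  0.849] [[-0.023, -1.0, -0.009], [-0.994, 0.024, -0.107], [0.107, 0.006, -0.994]]
{'t': 0.1, 'joint_positions': array([-1.54608862e+00,  1.58955676e-01,  1.59808886e+00, -1.45553761e-05,
        1.38616499e+00, -2.10132025e-01]), 'joint_vel': array([ 0.00103232, -0.00200858, -0.00154725, -0.00015604, -0.0016094 ,
       -0.00013021]), 'effort': array([-3.94231902e-04, -3.86505854e+01, -3.22959638e+01,  7.04290881e-02,
        3.39151500e-02, -4.16058765e-05]), 'tool_pos': array([ 0.13373722, -0.55863865,  0.19534317]), 'eef_rot': array([-8.05628209e-04,  9.93113723e-01,  1.17151524e-01,  6.77225098e-05]), 'wrist_force': array([-0.10589768,  0.30215281, -0.24164803]), 'moment': array([ 0.00641092, -0.05727965,  0.00918393]), 'finger_force': 0.0, 'gripper_width': 0.09200795981878393}
```

View pics/scene0.png

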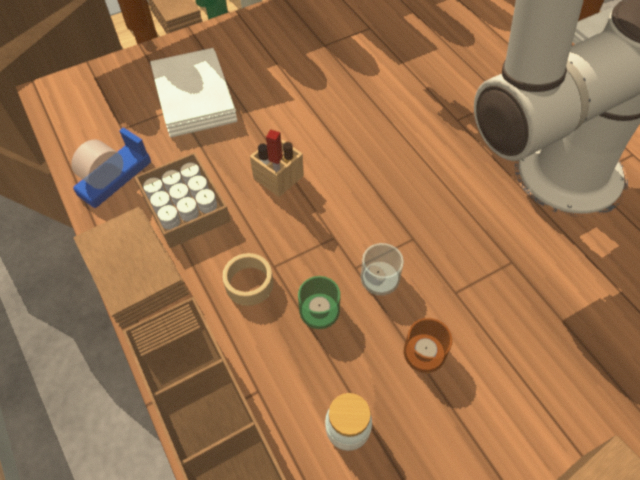

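View pics/top0.png

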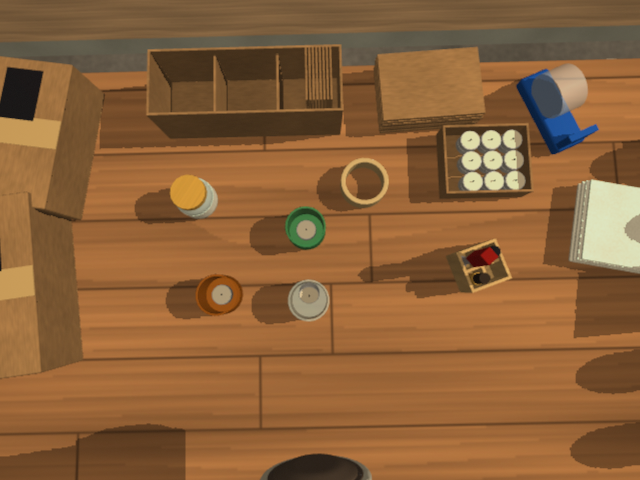

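The scene view shows the crate at about (277,170) with the red handle at (274,145), and the clear glass at (382,268). In the top view the crate is at (482,265) and the glass at (309,300). Next I'll zoom in and measure.

```bash
cat > h.py <<'E'
import numpy as np,cv2
def world(d):
    v,u=np.mgrid[:480,:640];z=d["range_z"]
    P=np.stack([(u-d["cx"])/d["fx"]*z,(v-d["cy"])/d["fy"]*z,z],-1)
    return (P-d["t"])@d["R"]
def ray(d,u,v,h):
    c=-d["R"].T@d["t"];r=d["R"].T@np.array([(u-d["cx"])/d["fx"],(v-d["cy"])/d["fy"],1]);return c+r*(h-c[2])/r[2]
def proj(d,X):
    p=d["R"]@np.asarray(X)+d["t"];return np.array([d["fx"]*p[0]/p[2]+d["cx"],d["fy"]*p[1]/p[2]+d["cy"]])
E
python3 - <<'E'
from h import *
T=dict(np.load("top0.npz"));S=dict(np.load("scene0.npz"))
def crop(d,u,v,r=32): return cv2.resize(d["image"][v-r:v+r,u-r:u+r],(300,300),interpolation=cv2.INTER_CUBIC)
cv2.imwrite("pics/c1.png",np.vstack([np.hstack([crop(T,482,265),crop(T,309,300)]),np.hstack([crop(S,277,165,40),crop(S,382,268,32)])]))
for n,d in(("top",T),("scene",S)):
    W=world(d);h=W[...,2]
    hsv=cv2.cvtColor(d["image"],cv2.COLOR_BGR2HSV)
    near=(np.hypot(W[...,0]-ray(T,482,265,.07)[0],W[...,1]-ray(T,482,265,.07)[1])<.08)&(d["range_z"]>0)
    rim=near&(abs(h-.07)<.004);p=W[rim][:,:2].astype(np.float32)
    print(n,"rim",rim.sum(),cv2.minAreaRect(p))
    red=near&((hsv[...,0]<6)|(hsv[...,0]>172))&(hsv[...,1]>150)&(h>.08)
    q=W[red];print("red",len(q),q.min(0).round(3),q.max(0).round(3))
    t=q[q[:,2]>np.percentile(q[:,2],98)-.006]
    print("redtop",len(t),t.mean(0),cv2.minAreaRect(t[:,:2].astype(np.float32)))
    oth=near&(h>.08)&~red;q=W[oth]
    for lo in(.083,):
        q=q[(q[:,2]>lo)&(q[:,2]<.095)]
        if len(q)>3:
            _,lab,c=cv2.kmeans(q[:,:2].astype(np.float32),2,None,(3,50,1e-6),5,cv2.KMEANS_PP_CENTERS);print("others",c.tolist(),np.bincount(lab[:,0]))
print("glass rough",ray(T,309,300,.065),ray(S,382,256,.065))
W=world(T);print(W[300,285:335:3].round(3).tolist())
E
```

```text
top rim 515 ((0.540654182434082, -0.29548314213752747), (0.07493026554584503, 0.07681453973054886), 18.882354736328125)
red 396 [ 0.537 -0.286  0.087] [ 0.564 -0.258  0.157]
redtop 189 [ 0.55140174 -0.2720656   0.15426563] ((0.5515733361244202, -0.272661030292511), (0.021842364221811295, 0.02191261574625969), 39.32912063598633)
others [[0.5648563504219055, -0.3044966161251068], [0.5177657604217529, -0.285614550113678]] [ 43 116]
scene rim 345 ((0.5395300984382629, -0.2924959361553192), (0.07830046117305756, 0.07779382914304733), 17.595012664794922)
red 257 [ 0.54  -0.281  0.09 ] [ 0.565 -0.254  0.161]
redtop 85 [ 0.5517246  -0.26817082  0.15631369] ((0.5511992573738098, -0.2689920961856842), (0.019663996994495392, 0.019704118371009827), 40.34541320800781)
others [[0.520366370677948, -0.27927786111831665], [0.5622256398200989, -0.2885196805000305]] [60 64]
glass rough [0.48559865 0.0148478  0.065     ] [0.48184358 0.01039769 0.065     ]
[[0.485, 0.063, -0.002], [0.486, 0.052, 0.063], [0.486, 0.048, 0.04], [0.485, 0.045, 0.008], [0.485, 0.039, 0.004], [0.485, 0.034, 0.003], [0.485, 0.027, 0.021], [0.485, 0.022, 0.021], [0.485, 0.016, 0.019], [0.484, 0.01, 0.021], [0.484, 0.005, 0.022], [0.484, -0.001, 0.004], [0.484, -0.006, 0.003], [0.484, -0.012, 0.007], [0.485, -0.017, 0.059], [0.483, -0.024, -0.002], [0.483, -0.029, 0.002]]
```

View pics/c1.png

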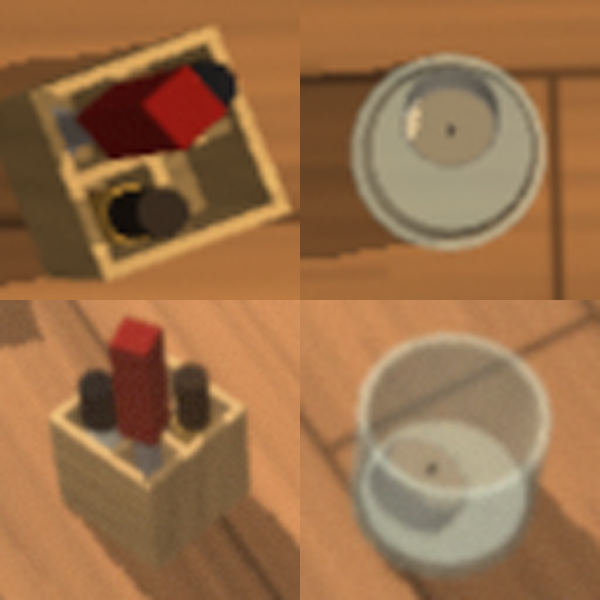

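The crops show the tamper in the (+,+) cell with the handle turned about 40°. The marker is in (+,-), the brush in (-,+), and the free cell is the one at about (0.529,-0.316). The tea light's shiny side faces +x (top of the picture), so +x is its raised side. I'll move above the tamper.

Emit:
apply_moves(
  increments=[
    [[0.0473,-0.0183,-0.003],[0,0,0],0.0919],
    [[0.0473,-0.0183,-0.003],[0,0,0],0.0919],
    [[0.0473,-0.0183,-0.003],[0,0,0],0.0919],
    [[0.0473,-0.0183,-0.003],[0,0,0],0.0919],
    [[0.0473,-0.0183,-0.003],[0,0,0],0.0919],
    [[0.0473,-0.0183,-0.003],[0,0,0],0.0919],
    [[0.0473,-0.0183,-0.003],[0,0,0],0.0919],
    [[0.0473,-0.0183,-0.003],[0,0,0],0.0919],
  ],
)

```text
t: 1.1
tool_pos: [0.4688, -0.3275, 0.2199]
eef_rot: [-0.0, 0.993, 0.117, -0.0]
wrist_force: [-0.1, -0.9, 0.4]
gripper_width: 0.0923
finger_force: 0.0
```

Emit:
apply_moves(
  increments=[
    [[0.0473,-0.0183,0],[0,0,0],0.0919],
    [[0.0473,-0.0183,0],[0,0,0],0.0919],
    [[0,0,0],[0,0,-9],0.0919],
    [[0,0,0],[0,0,-9],0.0919],
    [[0,0,0],[0,0,-9],0.0919],
    [[0,0,0],[0,0,0],0.0919],
  ],
)

```text
t: 1.85
tool_pos: [0.551, -0.2709, 0.2196]
eef_rot: [-0.0, 0.939, 0.345, -0.0]
wrist_force: [-0.2, -0.4, 0.1]
gripper_width: 0.0921
finger_force: 0.0
```

Run:
```python
from cell import bot,cams
from h import *
from scipy.spatial.transform import Rotation as Ro
s=bot.sense();R=Ro.from_quat(s["eef_rot"],scalar_first=True).as_matrix()
print(s["t"],s["tool_pos"],R.round(3).tolist(),s["joint_positions"].round(2),s["wrist_force"])
d=cams.read_camera("wrist");cv2.imwrite("pics/w1.png",d["image"]);np.savez("w1.npz",**d)
W=world(d);h=W[...,2];hsv=cv2.cvtColor(d["image"],cv2.COLOR_BGR2HSV)
near=(np.hypot(W[...,0]-.55,W[...,1]+.272)<.05)&(d["range_z"]>0)
red=near&((hsv[...,0]<6)|(hsv[...,0]>172))&(hsv[...,1]>150)&(h>.08)
q=W[red];t=q[q[:,2]>.148];print(len(q),len(t))
if len(t)>5:print(t.mean(0),cv2.minAreaRect(t[:,:2].astype(np.float32)))
rim=(np.hypot(W[...,0]-.54,W[...,1]+.294)<.07)&(abs(h-.07)<.004)
if rim.sum()>5:print("rim",rim.sum(),cv2.minAreaRect(W[rim][:,:2].astype(np.float32)))
S=dict(np.load("scene0.npz"));T=dict(np.load("top0.npz"))
print("glass",ray(S,382.5,260.5,.065),ray(T,308.8,300,.065))
W=world(T);m=(np.hypot(W[...,0]-.4856,W[...,1]-.015)<.03)&(W[...,2]>.013)&(W[...,2]<.05)
p=W[m];c=p.mean(0);print(len(p),c,np.linalg.svd(p-c)[2][2]);
for q in p[np.argsort(-p[:,0])][::6]:print(q.round(4))
```

```text
1.85 [ 0.55096578 -0.2709413   0.21960236] [[0.762, 0.648, -0.001], [0.648, -0.762, 0.001], [-0.0, -0.001, -1.0]] [-0.65  0.24  1.45 -0.    1.45  0.21] [-0.24551839 -0.4188288   0.06937995]
765 716
[ 0.5507545  -0.27134446  0.16229289] ((0.5545007586479187, -0.2672571539878845), (0.03489499166607857, 0.09801295399665833), 41.638553619384766)
rim 1377 ((0.5384632349014282, -0.2939050793647766), (0.07548671960830688, 0.07528962194919586), 18.843271255493164)
glass [0.48617089 0.01878208 0.065     ] [0.4856066  0.01520093 0.065     ]
327 [0.49782497 0.01511421 0.02791559] [-0.41944012 -0.02428525  0.9074581 ]
[0.5143 0.0227 0.0284]
[0.514  0.0114 0.0328]
[0.5124 0.0226 0.0323]
[0.5122 0.0115 0.0333]
[0.5108 0.0304 0.0239]
[0.5105 0.0188 0.0356]
[0.5103 0.0078 0.0334]
[0.5089 0.0282 0.0306]
[0.5086 0.017  0.0353]
[0.5084 0.006  0.0344]
[0.5071 0.0302 0.028 ]
[0.5068 0.0188 0.0369]
[0.5066 0.0079 0.0344]
[0.5053 0.0323 0.025 ]
[0.5051 0.0208 0.0339]
[0.5048 0.0098 0.0316]
[ 0.5046 -0.0012  0.0269]
[0.5033 0.0227 0.0343]
[0.503  0.0116 0.0368]
[0.5028 0.0006 0.0303]
[0.5015 0.0265 0.0321]
[0.5013 0.0154 0.0316]
[0.501  0.0044 0.0294]
[0.4998 0.0303 0.0304]
[0.4995 0.0191 0.0325]
[0.4993 0.0081 0.0302]
[ 0.499  -0.0029  0.0239]
[0.4978 0.0229 0.031 ]
[0.4975 0.0119 0.0275]
[0.4972 0.0008 0.0287]
[0.496  0.0268 0.0274]
[0.4957 0.0156 0.0285]
[0.4955 0.0045 0.0306]
[0.4943 0.0344 0.0231]
[0.494  0.0212 0.0276]
[0.4938 0.012  0.0247]
[0.4935 0.0009 0.0238]
[0.4923 0.025  0.0268]
[0.492  0.0139 0.0252]
[0.4917 0.0028 0.0238]
[0.4904 0.027  0.0234]
[0.4901 0.014  0.0248]
[0.4899 0.0066 0.0225]
[0.4886 0.0269 0.0265]
[0.4883 0.016  0.0219]
[0.4881 0.0047 0.0253]
[0.4867 0.0233 0.0259]
[0.4865 0.0159 0.0244]
[0.4862 0.0048 0.0225]
[0.4847 0.0216 0.0215]
[0.4845 0.0142 0.0195]
[0.483  0.0253 0.0233]
[0.4827 0.0161 0.0193]
[0.4825 0.0049 0.0214]
[0.4807 0.0144 0.0174]
```

View pics/w1.png

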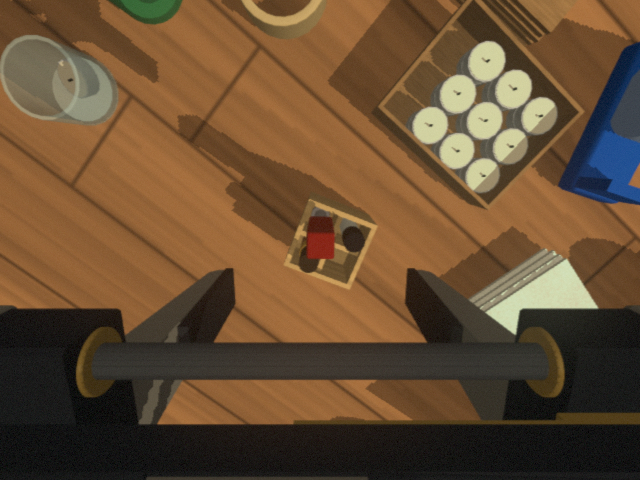

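The wrist view shows the handle at (321,248), square with the jaws, and the crate around (331,244). It agrees with the top camera, so I'll descend and grip.

Emit:
apply_moves(
  increments=[
    [[0,0,0.03],[0,0,0],0.06],
    [[0,0,0.03],[0,0,0],0.06],
    [[0,0,0.02],[0,0,0],0.06],
    [[0,0,0.0125],[0,0,0],0.06],
    [[0,0,0],[0,0,0],0.06],
  ],
)

```text
t: 2.52
tool_pos: [0.5509, -0.271, 0.1271]
eef_rot: [-0.001, 0.938, 0.345, -0.0]
wrist_force: [-0.3, -0.1, 0.9]
gripper_width: 0.0599
finger_force: 0.0
```

Emit:
apply_moves(
  increments=[
    [[0,0,0],[0,0,0],0.03],
    [[0,0,0],[0,0,0],0.03],
    [[0,0,0],[0,0,0],0.015],
    [[0,0,0],[0,0,0],0.015],
    [[0,0,0],[0,0,0],0.01],
    [[0,0,0],[0,0,0],0.01],
    [[0,0,0],[0,0,0],0.01],
  ],
  newtons=40,
)

```text
t: 3.4
tool_pos: [0.5514, -0.2713, 0.128]
eef_rot: [0.0, 0.938, 0.346, 0.0]
wrist_force: [0.2, -0.7, 1.9]
gripper_width: 0.0216
finger_force: 39.9
```

Emit:
apply_moves(
  increments=[
    [[0,0,-0.01],[0,0,0],0.01],
    [[0,0,-0.02],[0,0,0],0.01],
    [[0,0,-0.02],[0,0,0],0.01],
    [[0,0,-0.025],[0,0,0],0.01],
    [[0,0,-0.025],[0,0,0],0.01],
    [[0,0,-0.02],[0,0,0],0.01],
    [[0,0,0],[0,0,0],0.01],
  ],
)

```text
t: 4.28
tool_pos: [0.5523, -0.272, 0.2505]
eef_rot: [0.002, 0.938, 0.346, 0.001]
wrist_force: [-0.3, -0.5, -2.0]
gripper_width: 0.0213
finger_force: 39.9
```

Run:
```python
from cell import bot,cams
from h import *
s=bot.sense();p=s["tool_pos"];print(s["t"],p,s["wrist_force"],s["gripper_width"])
o=[]
for n in("scene","top"):
    d=cams.read_camera(n);np.savez(n+"2.npz",**d);im=d["image"].copy()
    im=cv2.resize(im,None,fx=4,fy=4,interpolation=cv2.INTER_CUBIC)
    u0=proj(d,p)
    for z in(-.122,0):
        u=proj(d,p+[0,0,z]);cv2.circle(im,tuple(((u+.5)*4).astype(int)),3,(0,255,0),1)
    c=((proj(d,p+[0,0,-.06]))*4).astype(int);c=np.clip(c,200,None);o.append(im[c[1]-300:c[1]+300,c[0]-200:c[0]+200])
cv2.imwrite("pics/l2.png",np.hstack(o))
```

```text
4.275 [ 0.55226179 -0.27195883  0.25052923] [-0.25007549 -0.4529405  -2.02798267] 0.021308819930749037
```

View pics/l2.png

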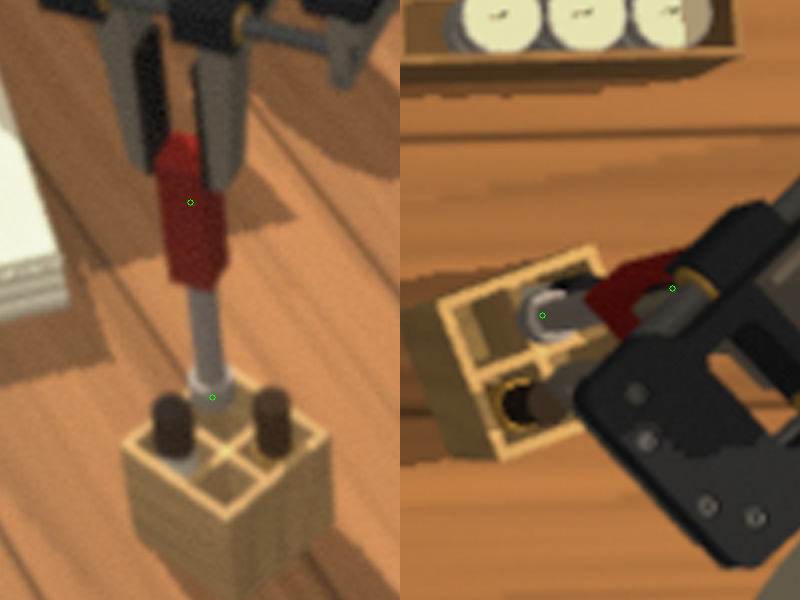

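The tamper hangs straight. The projected tip (scene crop (212,397), top crop (542,315)) lands on its foot. Now I'll go over the glass.

Emit:
apply_moves(
  increments=[
    [[0.0105,-0.018,0],[0,0,0],0.01],
    [[0.0213,-0.036,0],[0,0,0],0.01],
    [[0.0213,-0.036,0],[0,0,0],0.01],
    [[0.0213,-0.036,0],[0,0,0],0.01],
    [[0.0213,-0.036,0],[0,0,0],0.01],
    [[0.0213,-0.036,0],[0,0,0],0.01],
    [[0.0213,-0.036,0],[0,0,0],0.01],
    [[0.0105,-0.018,0],[0,0,0],0.01],
  ],
)

```text
t: 5.38
tool_pos: [0.4991, 0.0203, 0.2466]
eef_rot: [-0.001, 0.938, 0.347, -0.001]
wrist_force: [0.4, 0.0, -1.1]
gripper_width: 0.0216
finger_force: 39.9
```

Emit:
apply_moves(
  increments=[
    [[0,0,0.02],[0,0,0],0.01],
    [[0,0,0.015],[0,0,0],0.01],
    [[0,0,0],[0,0,0],0.01],
    [[0,0,0],[0,0,0],0.01],
  ],
)

```text
t: 5.88
tool_pos: [0.501, 0.017, 0.213]
eef_rot: [0.0, 0.938, 0.346, 0.0]
wrist_force: [-0.3, 0.1, -2.0]
gripper_width: 0.0215
finger_force: 39.9
```

Run:
```python
from cell import bot,cams
from h import *
s=bot.sense();p=s["tool_pos"];print(s["t"],p,s["eef_rot"],s["wrist_force"])
o=[]
for n in("scene","top","wrist"):
    d=cams.read_camera(n);np.savez(n+"3.npz",**d);im=cv2.resize(d["image"],None,fx=4,fy=4,interpolation=cv2.INTER_CUBIC)
    for X in(p-[0,0,.122],):
        cv2.circle(im,tuple(((proj(d,X)+.5)*4).astype(int)),3,(0,255,0),-1)
    for h,r in((.065,.037),(.065,.033)):
        P=np.array([(proj(d,[.4857+r*np.cos(a),.016+r*np.sin(a),h])+.5)*4 for a in np.linspace(0,6.28,60)]).astype(int)
        cv2.polylines(im,[P],True,(255,0,255),1)
    c=((proj(d,[.4857,.016,.065]))*4).astype(int);print(c)
    c=np.clip(c,[133,200],[2560-133,1920-200]);o.append(im[c[1]-200:c[1]+200,c[0]-133:c[0]+133])
cv2.imwrite("pics/g3.png",np.hstack(o))
```

```text
5.875 [0.50098414 0.01701358 0.2129873 ] [1.26924502e-05 9.38403843e-01 3.45540465e-01 1.15820580e-04] [-0.3208304   0.14949954 -1.96737437]
[1527 1036]
[1233 1199]
[1242  938]
```

View pics/g3.png

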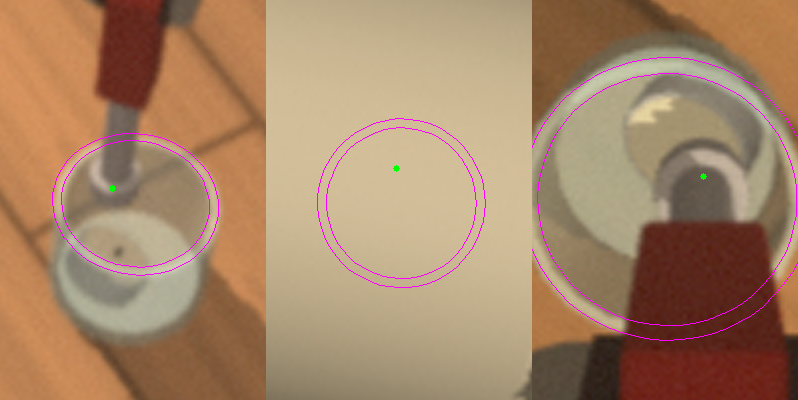

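In the wrist view the modelled rim circle fits the glass. The foot is over the raised (upper-right) part of the tea light, clear of the wall. I'll shift 1.5 mm outward and descend.

Emit:
apply_moves(
  increments=[
    [[0.0011,0.001,0],[0,0,0],0.01],
    [[0,0,0.01],[0,0,0],0.01],
    [[0,0,0.01],[0,0,0],0.01],
    [[0,0,0.01],[0,0,0],0.01],
    [[0,0,0.008],[0,0,0],0.01],
    [[0,0,0.004],[0,0,0],0.01],
    [[0,0,0],[0,0,0],0.01],
    [[0,0,0],[0,0,0],0.01],
  ],
)

```text
t: 7.02
tool_pos: [0.5027, 0.017, 0.1711]
eef_rot: [0.0, 0.938, 0.346, 0.0]
wrist_force: [0.3, 0.3, -1.6]
gripper_width: 0.0211
finger_force: 39.9
```

Emit:
apply_moves(
  increments=[
    [[0,0,0.001],[0,0,0],0.01],
    [[0,0,0.001],[0,0,0],0.01],
    [[0,0,0.001],[0,0,0],0.01],
    [[0,0,0.001],[0,0,0],0.01],
    [[0,0,0.001],[0,0,0],0.01],
    [[0,0,0.001],[0,0,0],0.01],
    [[0,0,0.001],[0,0,0],0.01],
    [[0,0,0.001],[0,0,0],0.01],
  ],
)

```text
t: 8.02
tool_pos: [0.5024, 0.0171, 0.1626]
eef_rot: [-0.0, 0.938, 0.346, 0.0]
wrist_force: [1.0, -0.6, -2.3]
gripper_width: 0.0214
finger_force: 39.9
```

Emit:
apply_moves(
  increments=[
    [[0,0,0.0005],[0,0,0],0.01],
    [[0,0,0.0005],[0,0,0],0.01],
    [[0,0,0.0005],[0,0,0],0.01],
    [[0,0,0.0005],[0,0,0],0.01],
    [[0,0,0.0005],[0,0,0],0.01],
  ],
)

```text
t: 8.65
tool_pos: [0.5024, 0.0171, 0.1602]
eef_rot: [0.0, 0.938, 0.346, 0.0]
wrist_force: [0.1, -0.9, -1.0]
gripper_width: 0.0214
finger_force: 39.9
```

Emit:
apply_moves(
  increments=[
    [[0,0,0.0005],[0,0,0],0.01],
    [[0,0,0.0005],[0,0,0],0.01],
    [[0,0,0.0005],[0,0,0],0.01],
  ],
)

```text
t: 9.02
tool_pos: [0.5025, 0.0171, 0.1587]
eef_rot: [0.0, 0.938, 0.346, 0.0]
wrist_force: [0.4, -0.0, -1.0]
gripper_width: 0.0215
finger_force: 39.9
```

Emit:
apply_moves(
  increments=[
    [[0,0,0.0005],[0,0,0],0.01],
    [[0,0,0.0005],[0,0,0],0.01],
    [[0,0,0.0005],[0,0,0],0.01],
  ],
)

```text
t: 9.4
tool_pos: [0.5024, 0.0171, 0.1571]
eef_rot: [-0.0, 0.938, 0.346, -0.0]
wrist_force: [0.2, -0.1, -1.4]
gripper_width: 0.0215
finger_force: 39.9
```

Emit:
apply_moves(
  increments=[
    [[0,0,0.0005],[0,0,0],0.01],
    [[0,0,0.0005],[0,0,0],0.01],
    [[0,0,0.0005],[0,0,0],0.01],
  ],
)

```text
t: 9.78
tool_pos: [0.5024, 0.0171, 0.1557]
eef_rot: [-0.0, 0.938, 0.346, -0.0]
wrist_force: [0.2, 0.5, -2.2]
gripper_width: 0.0212
finger_force: 39.9
```

Run:
```python
from cell import bot,cams
from h import *
s=bot.sense();p=s["tool_pos"];print(s["t"],p,s["wrist_force"])
o=[]
for n in("scene","wrist"):
    d=cams.read_camera(n);im=cv2.resize(d["image"],None,fx=5,fy=5,interpolation=cv2.INTER_CUBIC)
    c=((proj(d,[.4857,.016,.04]))*5).astype(int)
    c=np.clip(c,[200,225],[3200-200,2400-225]);o.append(im[c[1]-225:c[1]+225,c[0]-200:c[0]+200])
cv2.imwrite("pics/p4.png",np.hstack(o))
```

```text
9.775 [0.50238374 0.0170906  0.15566377] [ 0.17427033  0.46836953 -2.20091068]
```

View pics/p4.png

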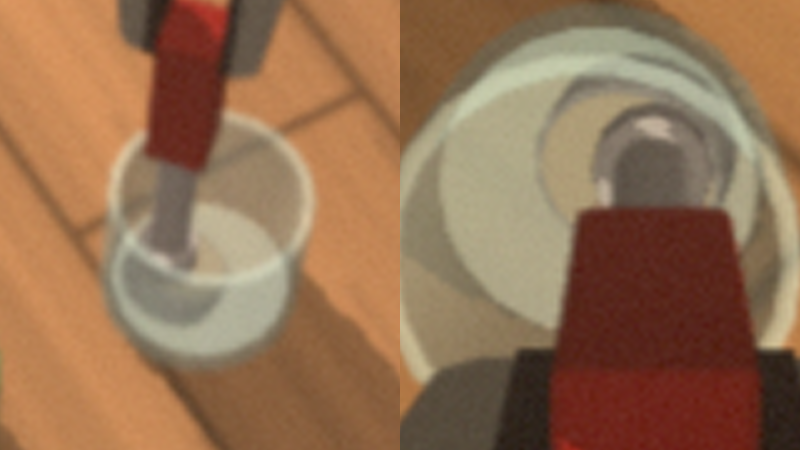

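The foot is inside the glass, right over the raised part of the tea light (scene crop (175,258)), and there is no contact force yet. I'll keep pressing down slowly.

Emit:
apply_moves(
  increments=[
    [[0,0,0.0005],[0,0,0],0.01],
    [[0,0,0.0005],[0,0,0],0.01],
  ],
)

```text
t: 10.12
tool_pos: [0.5024, 0.0171, 0.1547]
eef_rot: [-0.0, 0.938, 0.346, -0.0]
wrist_force: [-0.1, -1.3, -1.5]
gripper_width: 0.0212
finger_force: 39.9
```

Emit:
apply_moves(
  increments=[
    [[0,0,0.0005],[0,0,0],0.01],
    [[0,0,0.0005],[0,0,0],0.01],
  ],
)

```text
t: 10.38
tool_pos: [0.5024, 0.0171, 0.1537]
eef_rot: [-0.0, 0.938, 0.346, -0.0]
wrist_force: [0.6, -1.3, -2.2]
gripper_width: 0.0214
finger_force: 39.9
```

Emit:
apply_moves(
  increments=[
    [[0,0,0.0005],[0,0,0],0.01],
    [[0,0,0.0005],[0,0,0],0.01],
  ],
)

```text
t: 10.62
tool_pos: [0.5024, 0.0171, 0.1527]
eef_rot: [-0.0, 0.938, 0.346, -0.0]
wrist_force: [0.6, -0.6, -2.6]
gripper_width: 0.0212
finger_force: 39.9
```

Emit:
apply_moves(
  increments=[
    [[0,0,0.0005],[0,0,0],0.01],
    [[0,0,0.0005],[0,0,0],0.01],
  ],
)

```text
t: 10.88
tool_pos: [0.5024, 0.0171, 0.1517]
eef_rot: [-0.0, 0.938, 0.346, -0.0]
wrist_force: [0.2, 0.5, -1.5]
gripper_width: 0.0212
finger_force: 39.9
```

Emit:
apply_moves(
  increments=[
    [[0,0,0.0005],[0,0,0],0.01],
    [[0,0,0.0005],[0,0,0],0.01],
  ],
)

```text
t: 11.12
tool_pos: [0.5024, 0.0171, 0.1507]
eef_rot: [-0.0, 0.938, 0.346, 0.0]
wrist_force: [-0.4, -0.1, -1.6]
gripper_width: 0.0217
finger_force: 39.9
```

Emit:
apply_moves(
  increments=[
    [[0,0,0.0005],[0,0,0],0.01],
    [[0,0,0.0005],[0,0,0],0.01],
  ],
)

```text
t: 11.38
tool_pos: [0.5024, 0.0171, 0.1497]
eef_rot: [-0.0, 0.938, 0.346, -0.0]
wrist_force: [-1.0, -0.8, -1.1]
gripper_width: 0.0212
finger_force: 39.9
```

Emit:
apply_moves(
  increments=[
    [[0,0,0.0005],[0,0,0],0.01],
    [[0,0,0.0005],[0,0,0],0.01],
  ],
)

```text
t: 11.62
tool_pos: [0.5024, 0.0171, 0.1487]
eef_rot: [-0.0, 0.938, 0.346, -0.0]
wrist_force: [-0.2, -1.0, -1.6]
gripper_width: 0.0212
finger_force: 39.9
```

Emit:
apply_moves(
  increments=[
    [[0,0,0.0005],[0,0,0],0.01],
    [[0,0,0.0005],[0,0,0],0.01],
    [[0,0,0.0005],[0,0,0],0.01],
  ],
)

```text
t: 12.0
tool_pos: [0.5024, 0.017, 0.1472]
eef_rot: [0.0, 0.938, 0.346, -0.0]
wrist_force: [0.1, 0.7, -1.5]
gripper_width: 0.0215
finger_force: 39.9
```

Emit:
apply_moves(
  increments=[
    [[0,0,0.0005],[0,0,0],0.01],
    [[0,0,0.0005],[0,0,0],0.01],
  ],
)

```text
t: 12.25
tool_pos: [0.5024, 0.0171, 0.1462]
eef_rot: [0.0, 0.938, 0.346, -0.0]
wrist_force: [-0.1, 0.9, -1.1]
gripper_width: 0.0218
finger_force: 39.9
```

Emit:
apply_moves(
  increments=[
    [[0,0,0.0005],[0,0,0],0.01],
    [[0,0,0.0005],[0,0,0],0.01],
  ],
)

```text
t: 12.5
tool_pos: [0.5024, 0.0171, 0.1451]
eef_rot: [-0.0, 0.938, 0.346, -0.0]
wrist_force: [0.5, -0.2, -1.9]
gripper_width: 0.0219
finger_force: 39.9
```

Emit:
apply_moves(
  increments=[
    [[0,0,0.0005],[0,0,0],0.01],
    [[0,0,0.0005],[0,0,0],0.01],
  ],
)

```text
t: 12.75
tool_pos: [0.5024, 0.0171, 0.1442]
eef_rot: [-0.0, 0.938, 0.346, -0.0]
wrist_force: [0.4, 0.1, -2.8]
gripper_width: 0.0213
finger_force: 39.9
```

Emit:
apply_moves(
  increments=[
    [[0,0,0.0005],[0,0,0],0.01],
  ],
)

```text
t: 12.88
tool_pos: [0.5024, 0.0171, 0.1437]
eef_rot: [-0.0, 0.938, 0.346, -0.0]
wrist_force: [0.8, 0.2, -2.1]
gripper_width: 0.0217
finger_force: 39.9
```

Emit:
apply_moves(
  increments=[
    [[0,0,0.0005],[0,0,0],0.01],
  ],
)

```text
t: 13.0
tool_pos: [0.5024, 0.0171, 0.1432]
eef_rot: [0.0, 0.938, 0.346, 0.0]
wrist_force: [-0.1, 0.4, -1.7]
gripper_width: 0.0212
finger_force: 39.9
```

Emit:
apply_moves(
  increments=[
    [[0,0,0.0005],[0,0,0],0.01],
  ],
)

```text
t: 13.12
tool_pos: [0.5026, 0.017, 0.143]
eef_rot: [0.0, 0.938, 0.346, 0.0]
wrist_force: [1.0, -0.0, 1.4]
gripper_width: 0.0211
finger_force: 39.9
```

Contact came at tip height 20 mm, the height of the flat tea light's top. I'll raise the force gently.

Emit:
apply_moves(
  increments=[
    [[0,0,0.0004],[0,0,0],0.01],
  ],
)

```text
t: 13.25
tool_pos: [0.5028, 0.017, 0.1429]
eef_rot: [0.0, 0.938, 0.346, 0.0]
wrist_force: [-1.1, -0.2, 3.0]
gripper_width: 0.0216
finger_force: 40.0
```

Emit:
apply_moves(
  increments=[
    [[0,0,0.0003],[0,0,0],0.01],
  ],
)

```text
t: 13.38
tool_pos: [0.503, 0.017, 0.1429]
eef_rot: [0.0, 0.938, 0.346, 0.001]
wrist_force: [-1.3, 0.7, 6.2]
gripper_width: 0.0215
finger_force: 40.0
```

Emit:
apply_moves(
  increments=[
    [[0,0,0.0004],[0,0,0],0.01],
  ],
)

```text
t: 13.5
tool_pos: [0.5032, 0.017, 0.1429]
eef_rot: [0.0, 0.938, 0.346, 0.001]
wrist_force: [-1.0, 0.6, 7.7]
gripper_width: 0.0215
finger_force: 40.0
```

Emit:
apply_moves(
  increments=[
    [[0,0,0.0004],[0,0,0],0.01],
  ],
)

```text
t: 13.62
tool_pos: [0.5035, 0.017, 0.1429]
eef_rot: [0.001, 0.938, 0.346, 0.001]
wrist_force: [-1.2, 1.0, 8.9]
gripper_width: 0.0212
finger_force: 40.0
```

Emit:
apply_moves(
  increments=[
    [[0,0,0.0002],[0,0,0],0.01],
    [[0,0,0],[0,0,0],0.01],
  ],
)

```text
t: 13.88
tool_pos: [0.5035, 0.017, 0.1429]
eef_rot: [0.001, 0.938, 0.346, 0.001]
wrist_force: [-1.3, 0.0, 10.2]
gripper_width: 0.0213
finger_force: 40.0
```

Emit:
apply_moves(
  increments=[
    [[0,0,0.0003],[0,0,0],0.01],
    [[0,0,0.0003],[0,0,0],0.01],
    [[0,0,0],[0,0,0],0.01],
  ],
)

```text
t: 14.25
tool_pos: [0.5038, 0.0171, 0.1429]
eef_rot: [0.001, 0.938, 0.346, 0.002]
wrist_force: [-2.8, 1.0, 12.3]
gripper_width: 0.0212
finger_force: 40.0
```

Emit:
apply_moves(
  increments=[
    [[0,0,0],[0,0,0],0.01],
    [[0,0,0],[0,0,0],0.01],
    [[0,0,0],[0,0,0],0.01],
    [[0,0,0],[0,0,0],0.01],
    [[0,0,0],[0,0,0],0.01],
    [[0,0,0],[0,0,0],0.01],
  ],
)

```text
t: 15.0
tool_pos: [0.5038, 0.017, 0.1429]
eef_rot: [0.001, 0.938, 0.346, 0.002]
wrist_force: [-2.5, 1.6, 12.6]
gripper_width: 0.0214
finger_force: 40.0
```

The push held for about 0.9 s at roughly 14 N. Now I'll lift and check.

Emit:
apply_moves(
  increments=[
    [[0,0,-0.001],[0,0,0],0.01],
    [[0,0,-0.001],[0,0,0],0.01],
    [[0,0,-0.002],[0,0,0],0.01],
    [[0,0,-0.006],[0,0,0],0.01],
    [[0,0,-0.01],[0,0,0],0.01],
    [[0,0,-0.015],[0,0,0],0.01],
    [[0,0,-0.02],[0,0,0],0.01],
    [[0,0,-0.025],[0,0,0],0.01],
  ],
)

```text
t: 16.0
tool_pos: [0.5023, 0.0171, 0.2218]
eef_rot: [0.0, 0.938, 0.346, 0.0]
wrist_force: [0.9, -0.1, -2.1]
gripper_width: 0.0217
finger_force: 39.9
```

Emit:
apply_moves(
  increments=[
    [[0,0,-0.025],[0,0,0],0.01],
    [[0,0,-0.005],[0,0,0],0.01],
    [[0,0,0],[0,0,0],0.01],
    [[0,0,0],[0,0,0],0.01],
  ],
)

```text
t: 16.5
tool_pos: [0.5017, 0.0172, 0.2492]
eef_rot: [-0.001, 0.938, 0.346, -0.001]
wrist_force: [0.2, 0.4, -1.3]
gripper_width: 0.0213
finger_force: 39.9
```

Run:
```python
from cell import bot,cams
from h import *
s=bot.sense();p=s["tool_pos"];print(s["t"],p,s["eef_rot"],s["wrist_force"])
o=[]
for n in("scene","wrist"):
    d=cams.read_camera(n);im=cv2.resize(d["image"],None,fx=5,fy=5,interpolation=cv2.INTER_CUBIC)
    W=world(d);m=(np.hypot(W[...,0]-.4857,W[...,1]-.016)<.03)&(W[...,2]>.012)&(W[...,2]<.045)
    q=W[m];c=q.mean(0);print(n,len(q),c,np.percentile(q[:,2],[5,25,50,75,95]).round(4),np.linalg.svd(q-c)[2][2].round(3))
    c=((proj(d,[.4857,.016,.04]))*5).astype(int)
    c=np.clip(c,[200,225],[3200-200,2400-225]);o.append(im[c[1]-225:c[1]+225,c[0]-200:c[0]+200])
cv2.imwrite("pics/p5.png",np.hstack(o))
```

```text
16.5 [0.50171575 0.01718919 0.24915899] [-5.74089607e-04  9.38331496e-01  3.45735093e-01 -9.59421987e-04] [ 0.1740491   0.39488446 -1.28583263]
scene 120 [0.48755007 0.00826964 0.02296038] [0.0177 0.0204 0.0218 0.0237 0.0359] [-0.113 -0.223 -0.968]
wrist 539 [0.49792678 0.01954507 0.01970231] [0.0182 0.0191 0.0197 0.0203 0.021 ] [-0.005  0.     1.   ]
```

View pics/p5.png

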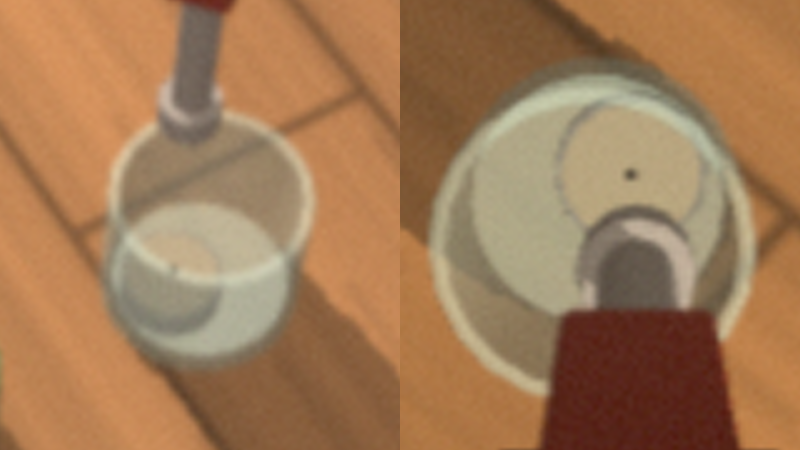

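The tea light lies flat: the wrist depth gives a top plane at 19.7 mm with a vertical normal, and the wax disc shows around (630,165). Next is the free cell.

Emit:
apply_moves(
  increments=[
    [[-0.0125,0.0169,0],[0,0,0],0.01],
    [[-0.0245,0.0339,0],[0,0,0],0.01],
    [[-0.0245,0.0339,0],[0,0,0],0.01],
    [[-0.0245,0.0339,0],[0,0,0],0.01],
    [[-0.0245,0.0339,0],[0,0,0],0.01],
    [[-0.0245,0.0339,0],[0,0,0],0.01],
    [[-0.0245,0.0339,0],[0,0,0],0.01],
    [[-0.0245,0.0339,0],[0,0,0],0.01],
  ],
)

```text
t: 17.6
tool_pos: [0.5271, -0.2969, 0.2495]
eef_rot: [-0.001, 0.938, 0.346, -0.0]
wrist_force: [0.5, -0.2, -1.8]
gripper_width: 0.0214
finger_force: 39.9
```

Emit:
apply_moves(
  increments=[
    [[-0.012,0.017,0],[0,0,0],0.01],
    [[0,0,0],[0,0,0],0.01],
    [[0,0,0],[0,0,0],0.01],
    [[0,0,0],[0,0,0],0.01],
  ],
)

```text
t: 18.1
tool_pos: [0.5295, -0.3151, 0.2507]
eef_rot: [-0.0, 0.938, 0.346, 0.0]
wrist_force: [0.3, -0.3, -1.5]
gripper_width: 0.0214
finger_force: 39.9
```

Run:
```python
from cell import bot,cams
from h import *
s=bot.sense();p=s["tool_pos"];print(s["t"],p,s["eef_rot"],s["wrist_force"])
d=cams.read_camera("wrist");W=world(d);h=W[...,2]
rim=(np.hypot(W[...,0]-.54,W[...,1]+.294)<.07)&(abs(h-.07)<.004)
print("rim",rim.sum(),cv2.minAreaRect(W[rim][:,:2].astype(np.float32)))
o=[]
c0=np.array([.5393,-.2945]);a=np.radians(18.8);U=np.array([[np.cos(a),np.sin(a)],[-np.sin(a),np.cos(a)]])
for n in("scene","wrist"):
    d=cams.read_camera(n);im=cv2.resize(d["image"],None,fx=5,fy=5,interpolation=cv2.INTER_CUBIC)
    sq=lambda r,c,z:cv2.polylines(im,[np.array([(proj(d,[*(c0+(np.array(k)*r+c)@U),z])+.5)*5 for k in((1,1),(1,-1),(-1,-1),(-1,1))]).astype(int)],True,(255,0,255),1)
    sq(.0375,0,.07);sq(.015,-.0175,.065)
    cv2.circle(im,tuple(((proj(d,p-[0,0,.122])+.5)*5).astype(int)),3,(0,255,0),-1)
    c=((proj(d,[.53,-.3,.09]))*5).astype(int)
    c=np.clip(c,[200,225],[3200-200,2400-225]);o.append(im[c[1]-225:c[1]+225,c[0]-200:c[0]+200])
cv2.imwrite("pics/k6.png",np.hstack(o))
```

```text
18.1 [ 0.52950062 -0.31508168  0.25066176] [-6.91412889e-05  9.38063875e-01  3.46462317e-01  1.55516793e-04] [ 0.30546581 -0.26627432 -1.51901145]
rim 1120 ((0.538383960723877, -0.29376113414764404), (0.07529556751251221, 0.07521893084049225), 19.03206443786621)
```

View pics/k6.png

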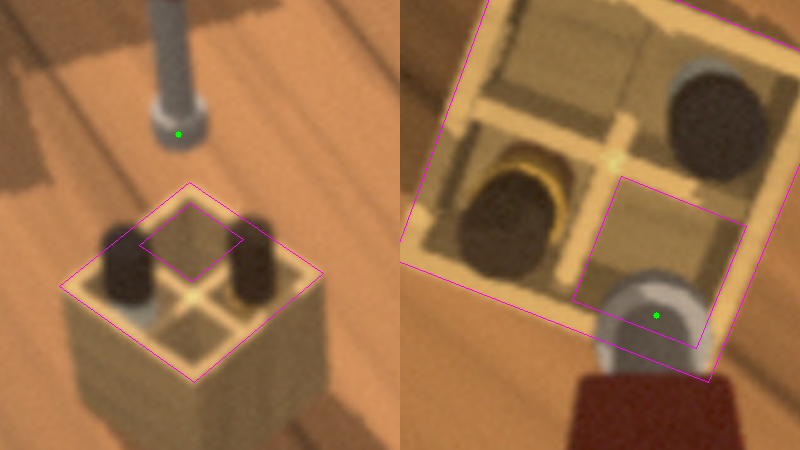

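The crate model overlays the real crate and the free cell (wrist crop (660,260)) within about 1 mm. I'll nudge 1.4 mm and lower.

Emit:
apply_moves(
  increments=[
    [[-0.0014,0,0],[0,0,0],0.01],
    [[0,0,0.02],[0,0,0],0.01],
    [[0,0,0.015],[0,0,0],0.01],
    [[0,0,0.01],[0,0,0],0.01],
    [[0,0,0.01],[0,0,0],0.01],
    [[0,0,0.005],[0,0,0],0.01],
    [[0,0,0],[0,0,0],0.01],
  ],
)

```text
t: 19.12
tool_pos: [0.5281, -0.3173, 0.1901]
eef_rot: [-0.0, 0.938, 0.346, -0.0]
wrist_force: [-0.4, 0.7, -1.9]
gripper_width: 0.021
finger_force: 39.9
```

Emit:
apply_moves(
  increments=[
    [[0,0,0.005],[0,0,0],0.01],
    [[0,0,0.005],[0,0,0],0.01],
    [[0,0,0.005],[0,0,0],0.01],
  ],
)

```text
t: 19.5
tool_pos: [0.5281, -0.3174, 0.1751]
eef_rot: [-0.0, 0.938, 0.346, -0.0]
wrist_force: [-0.1, -1.3, -1.5]
gripper_width: 0.0215
finger_force: 39.9
```

Emit:
apply_moves(
  increments=[
    [[0,0,0.008],[0,0,0],0.01],
    [[0,0,0.008],[0,0,0],0.01],
    [[0,0,0.008],[0,0,0],0.01],
  ],
)

```text
t: 19.88
tool_pos: [0.528, -0.3173, 0.1506]
eef_rot: [-0.0, 0.938, 0.346, -0.0]
wrist_force: [1.2, 0.4, -1.8]
gripper_width: 0.0216
finger_force: 39.9
```

Free descent inside the cell.

Emit:
apply_moves(
  increments=[
    [[0,0,0.007],[0,0,0],0.01],
    [[0,0,0.006],[0,0,0],0.01],
    [[0,0,0.004],[0,0,0],0.01],
    [[0,0,0.002],[0,0,0],0.01],
    [[0,0,0.001],[0,0,0],0.01],
  ],
)

```text
t: 20.5
tool_pos: [0.5282, -0.3175, 0.1315]
eef_rot: [0.0, 0.938, 0.346, 0.0]
wrist_force: [-0.2, 0.3, -1.7]
gripper_width: 0.0217
finger_force: 39.9
```

Emit:
apply_moves(
  increments=[
    [[0,0,0.001],[0,0,0],0.01],
    [[0,0,0.0005],[0,0,0],0.01],
  ],
)

```text
t: 20.75
tool_pos: [0.5282, -0.3174, 0.13]
eef_rot: [0.0, 0.938, 0.346, 0.0]
wrist_force: [0.4, 0.3, -2.0]
gripper_width: 0.0214
finger_force: 39.9
```

Emit:
apply_moves(
  increments=[
    [[0,0,0.0005],[0,0,0],0.01],
    [[0,0,0.0005],[0,0,0],0.01],
  ],
)

```text
t: 21.0
tool_pos: [0.5282, -0.3174, 0.1289]
eef_rot: [0.0, 0.938, 0.346, 0.0]
wrist_force: [0.9, 0.2, -2.2]
gripper_width: 0.0214
finger_force: 39.9
```

Emit:
apply_moves(
  increments=[
    [[0,0,0.0005],[0,0,0],0.01],
    [[0,0,0.0005],[0,0,0],0.01],
  ],
)

```text
t: 21.25
tool_pos: [0.5282, -0.3174, 0.128]
eef_rot: [0.0, 0.938, 0.346, 0.0]
wrist_force: [0.2, -0.0, -0.3]
gripper_width: 0.0214
finger_force: 39.9
```

Emit:
apply_moves(
  increments=[
    [[0,0,0.0003],[0,0,0],0.01],
    [[0,0,0],[0,0,0],0.01],
  ],
)

```text
t: 21.5
tool_pos: [0.5283, -0.3175, 0.128]
eef_rot: [0.0, 0.938, 0.346, 0.0]
wrist_force: [-0.6, 0.2, 0.5]
gripper_width: 0.0214
finger_force: 40.0
```

Seated on the cell floor. I'll release gently, then retreat.

Emit:
apply_moves(
  increments=[
    [[0,0,0],[0,0,0],0.024],
    [[0,0,0],[0,0,0],0.03],
    [[0,0,0],[0,0,0],0.04],
    [[0,0,0],[0,0,0],0.055],
    [[0,0,0],[0,0,0],0.06],
    [[0,0,0],[0,0,0],0.06],
  ],
  newtons=5,
)

```text
t: 22.25
tool_pos: [0.5281, -0.3174, 0.1276]
eef_rot: [-0.0, 0.938, 0.346, -0.0]
wrist_force: [-0.2, -0.1, -0.5]
gripper_width: 0.0597
finger_force: 0.0
```

Emit:
apply_moves(
  increments=[
    [[0,0,-0.01],[0,0,0],0.06],
    [[0,0,-0.02],[0,0,0],0.06],
    [[0,0,-0.03],[0,0,0],0.06],
    [[0,0,-0.03],[0,0,0],0.06],
    [[-0.04,0,-0.03],[0,0,0],0.06],
    [[-0.05,0,0],[0,0,0],0.06],
    [[-0.04,0,0],[0,0,0],0.06],
    [[0,0,0],[0,0,0],0.06],
  ],
)

```text
t: 23.25
tool_pos: [0.4278, -0.4037, 0.2495]
eef_rot: [0.001, 0.939, 0.344, 0.0]
wrist_force: [0.6, 0.3, -0.3]
gripper_width: 0.0601
finger_force: 0.0
```

Run:
```python
from cell import bot,cams
from h import *
s=bot.sense();print(s["t"],s["tool_pos"],s["wrist_force"])
o=[]
for n in("scene","top"):
    d=cams.read_camera(n);im=cv2.resize(d["image"],None,fx=3,fy=3,interpolation=cv2.INTER_CUBIC)
    for X in([.535,-.3,.09],[.4857,.016,.04]):
        c=(proj(d,X)*3).astype(int);o.append(cv2.resize(im[c[1]-130:c[1]+130,c[0]-130:c[0]+130],(300,300)))
cv2.imwrite("pics/f7.png",np.vstack([np.hstack(o[:2]),np.hstack(o[2:])]))
```

```text
23.25 [ 0.42777006 -0.40374394  0.24954264] [ 0.55340557  0.31289974 -0.30419526]
```

View pics/f7.png

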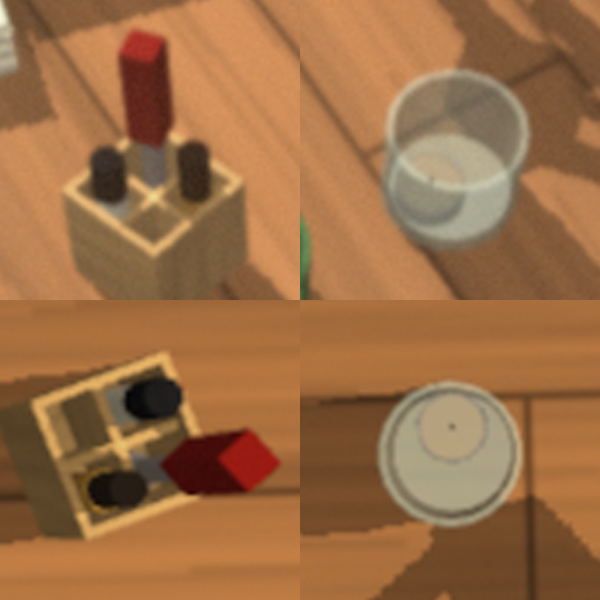

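The tamper stands in the formerly free cell, with its handle at (250,460) in the top crop. The tea light lies flat in the glass, and the marker and brush are still in their cells. I'll hand in.

```bash
python3 -c "
from cell import workorder
print(workorder.close_job())"
```

```text
the job is handed in; nothing more can be done
None
```

The tea light lies flat, bedded with a push of about 14 N held for about 0.9 s, the tamper stands in the free cell of the crate, and the job was handed in at about 23 s (no verdict was shown).

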